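Lock the loaded tube block onto the laboratory mixer

ROBOT

A 7-joint arm with a two-finger parallel gripper is mounted at the origin on the work surface. World frame = base frame: x ahead of the robot, y to its left, z up, the work surface at z = 0. Lengths are in m, angles in rad, forces in N, time in s.
With the tool pointing down it reaches from about 0.4 to 0.85 m from the base axis. Payload 4.5 kg.
Tool frame: the origin (TCP) lies midway between the tips of the shut fingers; the grasp point (between the pads) lies 19 mm behind it; z points along the fingers, y is the direction in which the jaws open and shut (so a half turn about z gives the same grasp; the last joint's range is limited). The gripper opens to 85 mm and grips with 20 to 120 N. Pads are 22 mm wide; open, the fingers measure 114 mm over their backs; the gripper's body (76 mm by 85 mm) begins 54 mm behind the grasp point. The pads swing forward as they close: fully open they stand 13 mm farther back than shut.
Start: joints at [-1.086, 0.689, -0.195, 1.565, 0.157, 0.902, -0.215], TCP at [0.272, 0.563, 0.231] pointing down, gripper open.
Joint ranges: [-3.01, 3.01], [-0.46, 2.08], [-1.47, 1.51], [0.13, 2.56], [-1, 4.14], [0.04, 2.09], [-2.66, 2.66]. Speed limits (rad/s): [2.57, 2.57, 3.14, 3.14, 3.14, 3.14, 3.14].

INTERFACE

Orientations are given as a rotation vector (axis times angle).
In Python, from cell import r gives the robot as it stands. The module is installed in compiled form; this text tells all that it offers.
- The arm moves only by the tool apply_moves, never from a script. Its argument "series" is a list of rows, each an object with "rotation": the turn, a rotation vector about the tool's x, y, z in degrees, a list of three; "xyz": the shift along the tool's x, y, z in m, a list of three; "jaw": the finger opening in m, from 0 to 0.0854. A call has 1 to 12 rows; each row is the pose to reach, as a shift and turn from the pose commanded when the call began, along the tool's axes at that moment; what a row does not reach only later rows make up. A row lasts 1/10 s, in which the tool goes at most 50 mm and 8.59 degrees, less where a joint would pass 70% of its speed; a pose out of reach is approached as far as the arm can. A call with a gripper value outside its range is refused whole. The fingers move at their own pace and stop on an object; "newtons" is the grip in N (left out, the last holds). Time passes only in rows, so rows that repeat a pose let the fingers close. It gives the time, the measured TCP pose, the force and the opening at its end, in the units of the state.
- r.get_state(): the state, without advancing time (a new reading comes with each control period).
- r.grab_frame(name): name is "side" or "top" or "wrist"; returns the picture (384x512x3 uint8, blue, green, red); there is no depth.
- r.get_calibration(name): a dict with "intrinsics" (3x3 intrinsics, pixels), "dist" ([k1, k2, p1, p2, k3] as OpenCV has them; the pictures are not rectified), "cam_to_world" (4x4, takes a point from camera to world coordinates); the wrist camera has in their place "T_tool_cam" (4x4, takes a point from camera to tool coordinates, whose origin is the TCP and whose axes are the flange's). Camera axes: x right, y down, z forward; pixel columns grow to the right and rows downward; lengths in m; the calibration is good to about 2 mm. A picture is of the moment at which its call begins: read the wrist's pose just before it. get_calibration takes no time and is no camera call.
- r.job_done(): hands the job in, once; it reports no verdict.
Trained networks look in the newest picture that a camera, given by its name, has taken for a name from the list of things; names that differ only in an ending like _2 or _b are one class to them, and where a whole thing is asked for, a point or a joint stands for the part that bears it (a point fixed in the world has none). Each returns a list of dicts, best first, with "confidence" (0 to 1); they miss things now and then, are a little off and sometimes report something else, mostly with a low value. They report only what shows in the picture. A call takes as long as a camera call. They do not tell look-alikes from the thing itself.
- r.look_for(camera, name): "pixel" ([column, row] in pixels, amid what is visible of it).
- r.landmark_of(camera, name): "pixel" ([column, row] in pixels: a listed point, or the origin of a listed thing).
The state is a dict: "t": time; "joints": joint angles; "qvel": joint speeds; "tau": joint torques, N m; "eef_pos": TCP position; "ee_rot": TCP orientation; "wrist_force": force on the tool from outside, world axes, zero at the start; "wrist_torque": the same for the moment, N m; "grip_width": finger opening in m.
Only numpy, scipy, OpenCV 4.12 (cv2) and the standard library are available. Lean on these libraries where they do the work, as an engineer would, in place of code of your own. Each camera call takes 0.05 s, during which the arm holds its last target. There are 200 camera calls.

TASK

Fit the loaded tube block to the mixer: lower it over the centre post and the locating pin of the platform, then press it down flat on the platform and hold it there until both spring bolts have run fully in over its end feet, and let go. Keep the block upright the whole time, and leave the tip box, reagent kit and bottle where they are.

Things in the scene. Friction and masses are not known exactly. Their poses are not given: they have to be found in the camera images.
- block: Aluminium tube block, three rows of wells in its top, twelve of them holding small white-capped tubes, about 0.42 kg; stands on the bench. Origin: centre of its underside; z up, y along. Body 56 (x) x 100 (y) x 42 mm high, caps to 47 mm; grip it across the plain 56 mm width, near the middle. Its +y end has one vertical corner cut off (14 x 14 mm at +x). A foot sticks out at each end.
- post_hole (a point): Mouth of the round hole for the centre post, in the middle of the block's underside (at its origin): 16 mm diameter, 32 mm deep, slightly flared.
- pin_hole (a point): Mouth of the round hole for the locating pin in the block's underside, 26 mm from the post hole towards the block's +y (cut-corner) end: 11 mm diameter, 32 mm deep, slightly flared.
- foot_a (a point): Upper outer edge of the foot at the block's +y end: 65 mm from the block's middle. The foot lies flush with the underside, is 6 mm thick, 40 mm wide and 15 mm long. bolt_a closes over it.
- foot_b (a point): The same for the foot at the block's -y end; bolt_b closes over it.
- mixer: Bench mixer, fixed: white casing 230 (x) x 280 (y) x 96 mm high, teal control panel on its own -x side; on top a dark steel platform 130 x 245 mm, upper face 115 mm above the bench. Origin: centre of its underside; z up, y along. The platform is bare to the -x and +x of the post. At each y end stands a grey bolt housing 40 x 40 x 31 mm high, inner face 69 mm from the post.
- seat (a point): Centre of the platform's upper face, at the foot of the centre post; axes as the mixer's. The block is home when its origin is here, its underside flat on the platform and its axes as these.
- collar_rim (a point): Rest height of the sprung lifting collar round the post: 32 mm diameter, its rim 6 mm above the platform. It lifts the block; it takes 6 N to start and 8 N to push flush.
- post_tip (a point): Top of the centre post: steel, 14 mm diameter, 30 mm above the platform, its top 5 mm tapered.
- pin_tip (a point): Top of the locating pin: steel, 8 mm diameter, 26 mm above the platform, its top 3 mm tapered, 26 mm from the post towards the mixer's +y.
- bolt_a (a joint): Spring bolt at the mixer's +y end, sliding level along y: 0 = fully in towards the post (rest), up to 0.010 m = pushed out. As the block is pressed down its foot pushes the sloping nose out 4.5 mm. With the block flat on the platform the nose runs in again over the foot by itself, slowly (damped): 1 to 1.5 s. Let go before the noses are over the feet, the block springs up again.
- bolt_b (a joint): The same spring bolt at the mixer's -y end, pointing the other way; same values.
- bolt_a_nose (a point): Tip of bolt_a's nose, 60.5 mm from the post when in. 24 mm wide, sloping top from 27 mm down to 9 mm above the platform, flat underside 7 mm above it. Spring force 4 to 5.5 N a bolt; pushing the block past both bolts and the collar takes about 15 to 20 N downward when done slowly (10 mm/s), more if fast.
- bolt_b_nose (a point): Tip of bolt_b's nose, likewise.
- tip_box: Pipette tip box, clear with a pink rack, 82 x 120 x 65 mm high. Origin: centre of its underside. Bystander.
- reagent_kit: White cardboard reagent box, 60 x 150 x 45 mm, with small vials on top. Origin: centre of its underside. Bystander.
- dropper_bottle: Small white bottle, 40 mm diameter, 62 mm high. Origin: centre of its underside. Bystander.
Mind the look-alikes: they are no part of the job. What is shaped like the block but black or yellow is not meant.

How it is judged:
On the way, in this order (a step that is already met when the one before it is completed fails the run):
1. the block is on the post and the pin, and its feet are pushing both bolts out (horizontal distance between block and seat below 0.004 m and angle between the y axis of block and the y axis of seat, either way round below 0.09 rad and z of block in the frame of seat below 0.017 m and value of joint each of bolt_a, bolt_b above 0.002 m).
2. the block is still being held down flat on the platform when both bolts have run in over its feet (z of block in the frame of seat below 0.002 m and value of joint each of bolt_a, bolt_b below 0.002 m and contact force between any of the fingers, the arm and block above 2 N), for 0.1 s.
At the end, for the whole second after the job is handed in: The block is on the post and pin (within 4 mm and 0.09 rad of its seat), down to within 3 mm of the platform and level (0.04 rad), locked by both bolts run in to within 1.5 mm of their rest, released and still (horizontal distance between block and seat below 0.004 m and angle between the y axis of block and the y axis of seat, either way round below 0.09 rad and z of block in the frame of seat below 0.003 m and angle between block's own z axis and vertical below 0.04 rad and value of joint each of bolt_a, bolt_b below 0.0015 m and linear speed of block below 0.01 m/s); the robot touches nothing.
It fails at once if the block is tipped by more than 0.4 rad (its tubes hold samples) (angle between block's own z axis and vertical above 0.4 rad).
It fails at once if the tip box, reagent kit or bottle is pushed more than 30 mm or tipped over (distance of any of tip_box, reagent_kit, dropper_bottle from where it was at the start of the episode above 0.03 m or angle between dropper_bottle's own z axis and vertical above 0.5 rad).
It also fails if it takes over 45 s, if anything falls off the work surface, if the arm or the gripper's body presses on something with over 40 N, if the wrist force passes 120 N, or if a joint passes its speed limit or range.

## Working session

There is one attempt and no reset: what is moved stays moved. The work goes in short steps, Python scripts to look and compute and a tool call to move; the robot and the scene stay as the last step left them, time stands still between calls to the robot, and variables do not carry over. Pictures are saved under pics/ and viewed, about 8 in all and at most 12, crops included, and the job is handed in when it is done.

Besides the shell and the picture viewer there is one more tool, called after "Call:" as name([rows], argument=value, ...), one row to a line, values as JSON. apply_moves: Moves the arm, as the interface text tells. Its arguments: {"type":"object","properties":{"series":{"type":"array","items":{"type":"object","properties":{"rotation":{"type":"array","items":{"type":"number"}},"xyz":{"type":"array","items":{"type":"number"}},"jaw":{"type":"number"}}}},"newtons":{"type":"number"}},"required":["series"]}

```bash
mkdir -p pics; python3 - <<'E'
from cell import r
import cv2,numpy as np
s=r.get_state();print(s['t'],s['eef_pos'],s['ee_rot'],s['grip_width'])
ims=[]
for c in ['side','top','wrist']:
    im=r.grab_frame(c);cv2.imwrite(f'pics/{c}0.png',im);ims.append(im)
    k=r.get_calibration(c);print(c,{a:np.round(b,4).tolist() for a,b in k.items()})
    for n in ['block','mixer','seat','post_tip','pin_tip','foot_a','foot_b']:
        print(n,[(np.round(d['pixel'],1).tolist(),round(d['confidence'],2)) for d in r.landmark_of(c,n)])
cv2.imwrite('pics/both.png',cv2.resize(np.vstack([ims[0],ims[1]]),None,fx=.78,fy=.78))
print(r.get_state()['t'])
E
```

```text
0.0 [0.27206079 0.56195789 0.230477  ] [-7.01895662e-01 -3.06189524e+00  2.88231507e-03] 0.0852308510152086
side {'intrinsics': [[451.857, 0.0, 259.768], [0.0, 451.857, 192.6377], [0.0, 0.0, 1.0]], 'dist': [-0.0185, 0.0, 0.0, 0.0, 0.0], 'cam_to_world': [[0.9833, -0.1103, 0.1449, 0.3878], [-0.1821, -0.6115, 0.77, -0.7184], [0.0036, -0.7835, -0.6214, 0.7556], [0.0, 0.0, 0.0, 1.0]]}
block [([283.6, 144.4], 0.92), ([201.4, 189.6], 0.91), ([142.6, 181.6], 0.9), ([225.2, 150.3], 0.87)]
mixer [([276.6, 296.2], 0.84)]
seat [([275.9, 255.5], 0.6)]
post_tip [([273.4, 248.9], 0.93), ([331.2, 196.7], 0.36)]
pin_tip [([274.5, 236.2], 0.93)]
foot_a [([302.8, 149.4], 0.93), ([148.8, 169.0], 0.91), ([233.6, 165.6], 0.84), ([137.7, 197.3], 0.77), ([217.8, 141.6], 0.77), ([266.5, 133.2], 0.67), ([200.2, 172.7], 0.65), ([200.3, 205.7], 0.57), ([326.9, 197.9], 0.27), ([202.5, 191.9], 0.19)]
foot_b [([302.8, 149.4], 0.93), ([148.8, 169.0], 0.91), ([233.6, 165.6], 0.84), ([137.7, 197.3], 0.77), ([217.8, 141.6], 0.77), ([266.5, 133.2], 0.67), ([200.2, 172.7], 0.65), ([200.3, 205.7], 0.57), ([326.9, 197.9],
[... 818 characters left out ...]
), ([102.9, 226.0], 0.77), ([201.4, 317.4], 0.72), ([105.8, 159.8], 0.65), ([144.1, 128.7], 0.63), ([227.5, 252.8], 0.55)]
wrist {'intrinsics': [[298.3799, 0.0, 255.9197], [0.0, 298.3799, 187.0269], [0.0, 0.0, 1.0]], 'dist': [0.0155, 0.0, 0.0, 0.0, 0.0], 'T_tool_cam': [[-0.0005, -0.9554, -0.2953, 0.0762], [1.0, -0.0008, 0.001, 0.0007], [-0.0012, -0.2953, 0.9554, -0.1436], [0.0, 0.0, 0.0, 1.0]]}
block [([244.1, 322.4], 0.63), ([88.8, 227.7], 0.6)]
mixer []
seat []
post_tip []
pin_tip []
foot_a [([280.7, 303.6], 0.92), ([158.0, 321.9], 0.83), ([40.7, 238.6], 0.72), ([133.5, 218.7], 0.66)]
foot_b [([280.7, 303.6], 0.92), ([158.0, 321.9], 0.83), ([40.7, 238.6], 0.72), ([133.5, 218.7], 0.66)]
1.2
```

View pics/side0.png

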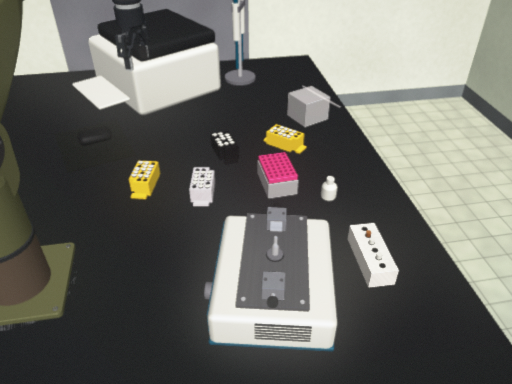

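View pics/top0.png

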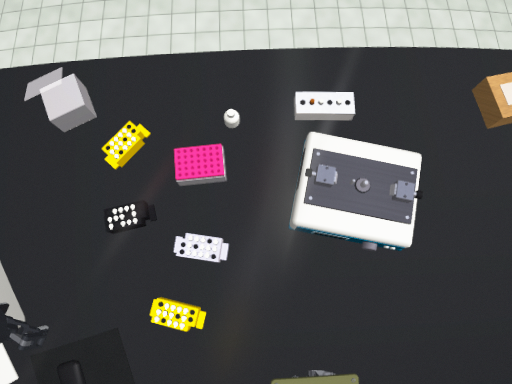

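Candidates for the block, by top-view pixel: aluminium (200,250), black (128,218), yellow (132,146) and yellow (175,316). The description picks the aluminium one, which is at (201,190) in the side view. The mixer is at (360,184) in the top view, with its teal panel facing the robot. Next is a close crop and triangulation.

```bash
cat > h.py <<'E'
from cell import r
import cv2,numpy as np
from scipy.spatial.transform import Rotation as R
def cam(c,s=None):
    k=r.get_calibration(c)
    if 'cam_to_world' in k: T=np.array(k['cam_to_world'])
    else:
        s=s or r.get_state();W=np.eye(4);W[:3,:3]=R.from_rotvec(s['ee_rot']).as_matrix();W[:3,3]=s['eef_pos'];T=W@np.array(k['T_tool_cam'])
    return np.array(k['intrinsics']),np.array(k['dist']),T
def ray(C,p):
    K,d,T=C;u=cv2.undistortPoints(np.array([[p]],float),K,d)[0,0]
    return T[:3,3],T[:3,:3]@[u[0],u[1],1]
def onz(C,p,z):
    o,v=ray(C,p);return o+v*(z-o[2])/v[2]
def tri(*cp):
    A=0;b=0
    for C,p in cp:
        o,v=ray(C,p);v=v/np.linalg.norm(v);M=np.eye(3)-np.outer(v,v);A=A+M;b=b+M@o
    return np.linalg.solve(A,b)
def proj(C,P):
    K,d,T=C;Ti=np.linalg.inv(T);return cv2.projectPoints(np.array(P,float).reshape(-1,1,3),cv2.Rodrigues(Ti[:3,:3])[0],Ti[:3,3],K,d)[0].reshape(-1,2)
E
python3 - <<'E'
from h import *
S=cam('side');T=cam('top')
for n,a,b,z in [('block',(201.4,189.6),(200.2,250.6),0),('f+',(200.2,172.7),(170.9,247.5),.006),('f-',(200.3,205.7),(227.5,252.8),.006),('seat',(275.9,255.5),(360.7,184.1),.115),('post',(273.4,248.9),(368.7,183.1),.145),('pin',(274.5,236.2),(354,180.3),.141),('mixer',(276.6,296.2),(348.4,196),0)]:
    print(n,tri((S,a),(T,b)).round(4),onz(S,a,z).round(4),onz(T,b,z).round(4))
for n in ['bolt_a_nose','tip_box','reagent_kit','dropper_bottle']:
  for c in ['side','top']:
    print(n,c,[(onz(cam(c),d['pixel'],.13 if 'bolt' in n else 0).round(3).tolist(),round(d['confidence'],2)) for d in r.landmark_of(c,n)])
a=cv2.resize(cv2.imread('pics/top0.png')[220:280,155:245],None,fx=6,fy=6,interpolation=2)
b=cv2.resize(cv2.imread('pics/side0.png')[160:213,155:245],None,fx=6,fy=6,interpolation=2)[:240]
cv2.imwrite('pics/c1.png',np.vstack([a,b]))
E
```

```text
block [ 4.100e-01  2.594e-01 -2.000e-04] [0.4106 0.2591 0.    ] [0.4094 0.2593 0.    ]
f+ [0.4162 0.33   0.006 ] [0.4135 0.3296 0.006 ] [0.419  0.3301 0.006 ]
f- [ 0.4019  0.1929 -0.001 ] [0.4021 0.1845 0.006 ] [0.4012 0.1924 0.006 ]
seat [ 0.5339 -0.118   0.1093] [ 0.5323 -0.1233  0.115 ] [ 0.533  -0.1164  0.115 ]
post [ 0.5275 -0.1275  0.1389] [ 0.5244 -0.1337  0.145 ] [ 0.5278 -0.1257  0.145 ]
pin [ 0.5356 -0.0953  0.14  ] [ 0.5345 -0.0965  0.141 ] [ 0.5363 -0.0951  0.141 ]
mixer [ 0.5353 -0.1187 -0.0161] [ 0.5352 -0.1308  0.    ] [ 0.5291 -0.1145  0.    ]
bolt_a_nose side [([0.536, -0.109, 0.13], 0.64), ([0.538, -0.076, 0.13], 0.48)]
bolt_a_nose top [([0.542, -0.065, 0.13], 0.51)]
tip_box side []
tip_box top []
reagent_kit side [([0.769, -0.071, 0.0], 0.6)]
reagent_kit top [([0.767, -0.056, 0.0], 0.9)]
dropper_bottle side [([0.74, 0.162, 0.0], 0.85)]
dropper_bottle top [([0.573, -0.173, 0.0], 0.72), ([0.739, 0.174, 0.0], 0.57), ([0.553, -0.148, 0.0], 0.44)]
```

View pics/c1.png

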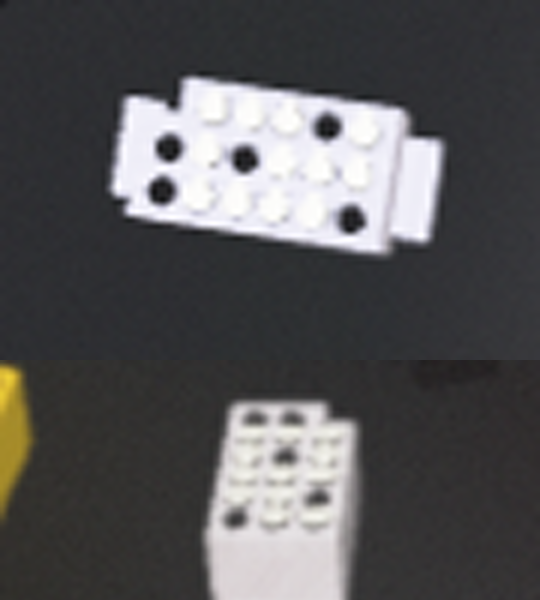

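The crop shows the aluminium block upright, with its cut corner at upper left (about (185,233) in the full top picture). So its +y end points along world +y, yawed about −6°. I'll look at the mixer from above before grasping.

```bash
cat >> h.py <<'E'
def step(p,ydeg,s=None,P0=None,rv0=None):
    """shift & turn (deg) in tool axes to TCP p, tool down, tool x heading ydeg in world"""
    s=s or r.get_state();p0=np.array(s['eef_pos'] if P0 is None else P0);R0=R.from_rotvec(s['ee_rot'] if rv0 is None else rv0)
    a=np.radians(ydeg);x=[np.cos(a),np.sin(a),0];z=[0,0,-1.];y=np.cross(z,x)
    R1=R.from_matrix(np.array([x,y,z]).T)
    print('xyz',R0.inv().apply(np.array(p)-p0).round(4).tolist(),'rot',np.degrees((R0.inv()*R1).as_rotvec()).round(2).tolist())
E
python3 -c "
from h import *
step([.53,-.12,.25],84)"
```

```text
xyz [-0.5294, -0.5021, -0.0187] rot [0.0, -0.0, 70.17]
```

Call:
apply_moves([
  {"xyz": [-0.529,-0.502,-0.019],"rotation": [0,0,70]},
  {"xyz": [-0.529,-0.502,-0.019],"rotation": [0,0,70]},
  {"xyz": [-0.529,-0.502,-0.019],"rotation": [0,0,70]},
  {"xyz": [-0.529,-0.502,-0.019],"rotation": [0,0,70]},
  {"xyz": [-0.529,-0.502,-0.019],"rotation": [0,0,70]},
  {"xyz": [-0.529,-0.502,-0.019],"rotation": [0,0,70]},
  {"xyz": [-0.529,-0.502,-0.019],"rotation": [0,0,70]},
  {"xyz": [-0.529,-0.502,-0.019],"rotation": [0,0,70]},
  {"xyz": [-0.529,-0.502,-0.019],"rotation": [0,0,70]},
  {"xyz": [-0.529,-0.502,-0.019],"rotation": [0,0,70]},
  {"xyz": [-0.529,-0.502,-0.019],"rotation": [0,0,70]},
  {"xyz": [-0.529,-0.502,-0.019],"rotation": [0,0,70]},
])

```text
schema error: expected keys rotation, xyz, jaw
```

```bash
python3 -c "
from h import *
step([.53,-.12,.25],84)"
```

```text
xyz [-0.5294, -0.5021, -0.0187] rot [0.0, -0.0, 70.17]
```

Call:
apply_moves([
  {"xyz": [-0.529,-0.502,-0.019],"rotation": [0,0,70],"jaw": 0.085},
  {"xyz": [-0.529,-0.502,-0.019],"rotation": [0,0,70],"jaw": 0.085},
  {"xyz": [-0.529,-0.502,-0.019],"rotation": [0,0,70],"jaw": 0.085},
  {"xyz": [-0.529,-0.502,-0.019],"rotation": [0,0,70],"jaw": 0.085},
  {"xyz": [-0.529,-0.502,-0.019],"rotation": [0,0,70],"jaw": 0.085},
  {"xyz": [-0.529,-0.502,-0.019],"rotation": [0,0,70],"jaw": 0.085},
  {"xyz": [-0.529,-0.502,-0.019],"rotation": [0,0,70],"jaw": 0.085},
  {"xyz": [-0.529,-0.502,-0.019],"rotation": [0,0,70],"jaw": 0.085},
  {"xyz": [-0.529,-0.502,-0.019],"rotation": [0,0,70],"jaw": 0.085},
  {"xyz": [-0.529,-0.502,-0.019],"rotation": [0,0,70],"jaw": 0.085},
  {"xyz": [-0.529,-0.502,-0.019],"rotation": [0,0,70],"jaw": 0.085},
  {"xyz": [-0.529,-0.502,-0.019],"rotation": [0,0,70],"jaw": 0.085},
])

```text
t: 2.8
eef_pos: [0.4847, -0.0004, 0.2472]
ee_rot: [2.331, 2.106, 0.001]
wrist_force: [0.8, 0.2, 0.4]
grip_width: 0.0852
```

```bash
python3 -c "
from h import *
print(r.get_state()['t'],r.get_state()['joints'])
step([.53,-.12,.25],84)"
```

```text
2.8 [-0.15532829  0.48550177  0.09300822  1.96772311 -0.06864454  0.69049688
 -0.1214421 ]
xyz [-0.1144, 0.0572, -0.0028] rot [0.04, -0.03, 0.19]
```

Call:
apply_moves([
  {"xyz": [-0.114,0.057,-0.003],"rotation": [0,0,0],"jaw": 0.085},
  {"xyz": [-0.114,0.057,-0.003],"rotation": [0,0,0],"jaw": 0.085},
  {"xyz": [-0.114,0.057,-0.003],"rotation": [0,0,0],"jaw": 0.085},
  {"xyz": [-0.114,0.057,-0.003],"rotation": [0,0,0],"jaw": 0.085},
  {"xyz": [-0.114,0.057,-0.003],"rotation": [0,0,0],"jaw": 0.085},
])

```text
t: 3.3
eef_pos: [0.529, -0.1178, 0.2498]
ee_rot: [-2.332, -2.104, -0.0]
wrist_force: [-0.1, 1.0, 0.4]
grip_width: 0.0852
```

```bash
python3 - <<'E'
from h import *
s=r.get_state();print(s['t'],s['eef_pos'],s['qvel'].round(3))
im=r.grab_frame('wrist');C=cam('wrist',s)
for n,z in [('seat',.115),('post_tip',.145),('pin_tip',.141),('collar_rim',.121),('bolt_a_nose',.124),('bolt_b_nose',.124),('mixer',0)]:
    print(n,[(np.round(d['pixel'],1).tolist(),round(d['confidence'],2),onz(C,d['pixel'],z).round(4).tolist()) for d in r.landmark_of('wrist',n)])
cv2.imwrite('pics/w1.png',cv2.resize(im,(768,576)))
cv2.imwrite('pics/w1raw.png',im)
np.save('w1.npy',np.r_[s['eef_pos'],s['ee_rot']])
E
```

```text
3.3 [ 0.52904103 -0.1178386   0.24975406] [-0.035 -0.011 -0.028  0.023 -0.002  0.002 -0.001]
seat [([257.0, 177.9], 0.68, [0.5296, -0.1179, 0.115])]
post_tip [([256.8, 186.8], 0.76, [0.5294, -0.1177, 0.145]), ([263.1, 157.8], 0.19, [0.5373, -0.0927, 0.145])]
pin_tip []
collar_rim [([254.6, 178.3], 0.73, [0.5275, -0.1164, 0.121])]
bolt_a_nose [([268.6, 115.2], 0.77, [0.5458, -0.0597, 0.124]), ([264.7, 158.5], 0.22, [0.5388, -0.0978, 0.124])]
bolt_b_nose [([249.0, 240.9], 0.72, [0.5152, -0.1795, 0.124])]
mixer [([256.5, 155.9], 0.86, [0.5293, -0.1189, 0.0])]
```

View pics/w1.png

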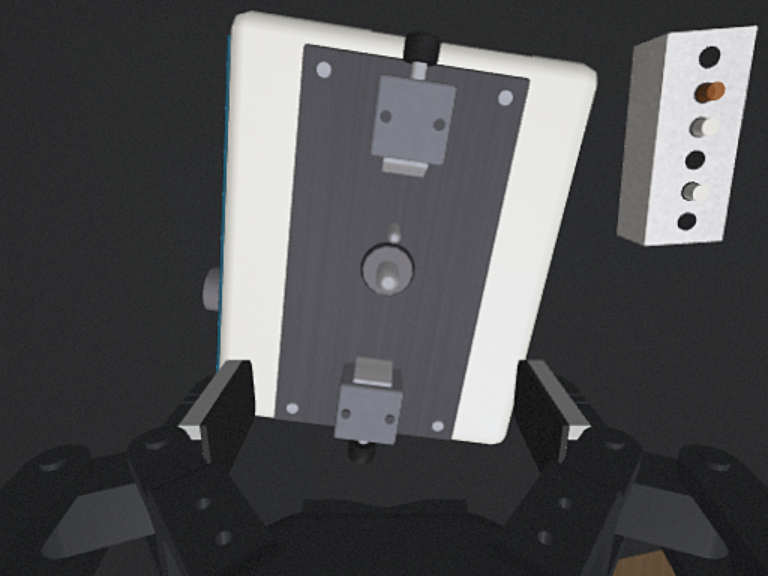

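The view shows the post tip at about (259,189), the pin just above it at about (263,157), the noses at (269,115) and (249,241), and the platform corners. I'll fit the mixer pose by reprojection.

```bash
cat > fit.py <<'E'
from h import *
from scipy.optimize import least_squares
w=np.load('w1.npy');s={'eef_pos':w[:3],'ee_rot':w[3:]};C=cam('wrist',s)
M=np.array([[-.065,.1225,.115],[.065,.1225,.115],[-.065,-.1225,.115],[.065,-.1225,.115],[-.02,.069,.146],[.02,.069,.146],[-.02,-.069,.146],[.02,-.069,.146],[0,.0605,.124],[0,-.0605,.124],[0,0,.145]])
P=np.array([[304,44],[530,79],[275,417],[453,440],[371,155],[445,165],[341,388],[403,395],[403,173],[373.5,361],[389,284]])/1.5
def W(p,M):
    c,q=np.cos(p[2]),np.sin(p[2]);return M@np.array([[c,-q,0],[q,c,0],[0,0,1]]).T+[p[0],p[1],0]
f=lambda p:(proj(C,W(p,M))-P).ravel()
o=least_squares(f,[.53,-.12,-.2],loss='soft_l1');print(o.x,np.degrees(o.x[2]));print(f(o.x).reshape(-1,2).round(1).tolist())
im=cv2.imread('pics/w1raw.png');im=cv2.resize(im[0:310,130:370],None,fx=2.4,fy=2.4,interpolation=2)
def dr(p,z,col):
    q=(proj(C,W(o.x,np.array(p)))-[130,0]+.5)*2.4
    cv2.polylines(im,[q.astype(int)],True,col,1)
a=np.linspace(0,6.3,30);ci=lambda r,y,z:np.c_[r*np.cos(a),y+r*np.sin(a),0*a+z]
dr(M[[0,1,3,2]],0,(0,255,0))
for y in(1,-1):dr([[-.02,y*.069,.146],[.02,y*.069,.146],[.02,y*.109,.146],[-.02,y*.109,.146]],0,(0,255,255))
dr(ci(.016,0,.121),0,(0,0,255));dr(ci(.002,0,.145),0,(0,0,255));dr(ci(.0025,.026,.141),0,(255,255,0));dr(ci(.004,.026,.115),0,(255,255,0))
cv2.imwrite('pics/w1fit.png',im)
np.save('mix.npy',o.x)
E
python3 fit.py
```

```text
[ 0.53120191 -0.1195066  -0.24299603] -13.922646934576399
[[-0.0, -0.3], [1.2, -0.1], [-0.5, 1.8], [-0.3, 0.8], [-0.7, 0.6], [-0.7, 1.1], [0.0, -2.7], [1.1, -2.1], [-0.0, 1.1], [1.2, -1.1], [-0.2, -0.8]]
```

View pics/w1fit.png

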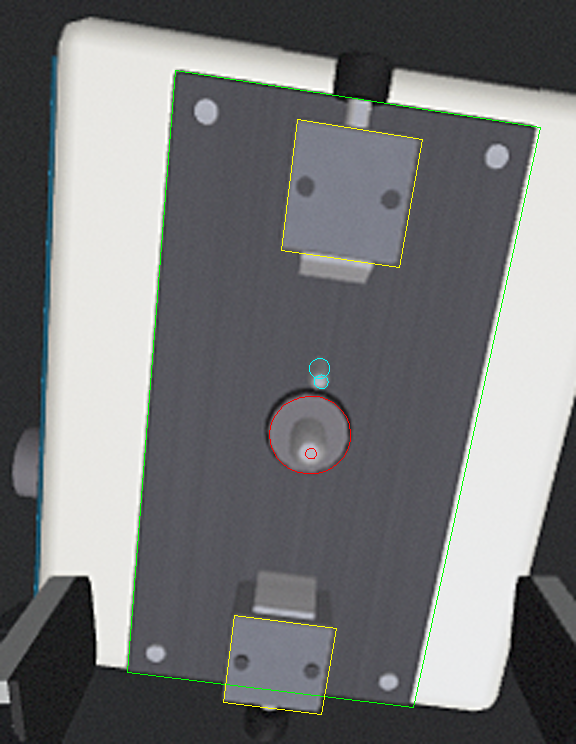

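The overlay fits well: seat (0.531, −0.1195), yaw −13.9°. Now I'll go above the block.

```bash
python3 -c "
from h import *
step([.41,.259,.18],84)"
```

```text
xyz [0.3622, -0.1562, 0.07] rot [-0.01, -0.01, 0.25]
```

Call:
apply_moves([
  {"xyz": [0.362,-0.156,0.07],"rotation": [0,0,0],"jaw": 0.085},
  {"xyz": [0.362,-0.156,0.07],"rotation": [0,0,0],"jaw": 0.085},
  {"xyz": [0.362,-0.156,0.07],"rotation": [0,0,0],"jaw": 0.085},
  {"xyz": [0.362,-0.156,0.07],"rotation": [0,0,0],"jaw": 0.085},
  {"xyz": [0.362,-0.156,0.07],"rotation": [0,0,0],"jaw": 0.085},
  {"xyz": [0.362,-0.156,0.07],"rotation": [0,0,0],"jaw": 0.085},
  {"xyz": [0.362,-0.156,0.07],"rotation": [0,0,0],"jaw": 0.085},
  {"xyz": [0.362,-0.156,0.07],"rotation": [0,0,0],"jaw": 0.085},
  {"xyz": [0.362,-0.156,0.07],"rotation": [0,0,0],"jaw": 0.085},
  {"xyz": [0.362,-0.156,0.07],"rotation": [0,0,0],"jaw": 0.085},
  {"xyz": [0.362,-0.156,0.07],"rotation": [0,0,0],"jaw": 0.085},
])

```text
t: 4.8
eef_pos: [0.4112, 0.2569, 0.1801]
ee_rot: [2.333, 2.103, -0.0]
wrist_force: [0.6, -0.8, 0.1]
grip_width: 0.0849
```

```bash
python3 - <<'E'
from h import *
s=r.get_state();print(s['t'],s['eef_pos'],s['qvel'].round(3))
im=r.grab_frame('wrist');C=cam('wrist',s)
for n,z in [('block',0),('foot_a',.006)]:
    print(n,[(np.round(d['pixel'],1).tolist(),round(d['confidence'],2),onz(C,d['pixel'],z).round(4).tolist()) for d in r.landmark_of('wrist',n)])
cv2.imwrite('pics/w2raw.png',im)
np.save('w2.npy',np.r_[s['eef_pos'],s['ee_rot']])
u=proj(C,[.41,.26,.03])[0].astype(int);print(u)
x0,y0=max(u[0]-110,0),max(u[1]-110,0)
cv2.imwrite('pics/w2.png',cv2.resize(im[y0:y0+200,x0:x0+220],None,fx=3,fy=3,interpolation=2));print(x0,y0)
E
```

```text
4.8 [0.41120514 0.25686009 0.18011699] [ 0.025 -0.008  0.007  0.003 -0.001 -0.002 -0.002]
block [([261.4, 164.5], 0.82, [0.4172, 0.2589, 0.0]), ([112.1, 121.9], 0.55, [0.2645, 0.3212, 0.0])]
foot_a [([263.2, 109.3], 0.94, [0.4248, 0.318, 0.006]), ([106.1, 53.8], 0.79, [0.2778, 0.3855, 0.006]), ([103.2, 187.0], 0.78, [0.2402, 0.253, 0.006]), ([342.8, 41.4], 0.78, [0.5072, 0.3729, 0.006])]
[254 170]
144 60
```

View pics/w2.png

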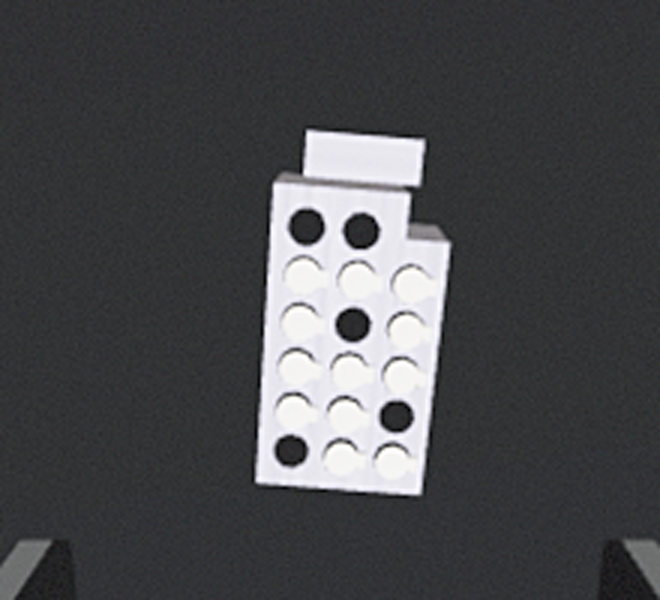

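The block is centred near pixel (261,165), with its cut corner at upper right (about (294,140)) and no debris around it. I'll fit it the same way.

```bash
cat > fitb.py <<'E'
from h import *
from scipy.optimize import least_squares
w=np.load('w2.npy');s={'eef_pos':w[:3],'ee_rot':w[3:]};C=cam('wrist',s)
M=np.array([[-28,50,42],[14,50,42],[28,36,42],[-28,-50,42],[28,-50,42],[-20,65,6],[20,65,6]])/1e3
P=(np.array([[274,182],[411,192],[450,241],[256,484],[422,494],[306,130],[426,140]])+.5)/3+[144-.5,60-.5]
def W(p,M):
    c,q=np.cos(p[2]),np.sin(p[2]);return M@np.array([[c,-q,0],[q,c,0],[0,0,1]]).T+[p[0],p[1],0]
f=lambda p:(proj(C,W(p,M))-P).ravel()
o=least_squares(f,[.41,.26,-.1],loss='soft_l1');print(o.x,np.degrees(o.x[2]));print(f(o.x).reshape(-1,2).round(1).tolist())
np.save('blk.npy',o.x)
step([*o.x[:2],.08],90+np.degrees(o.x[2]))
E
python3 fitb.py
```

```text
[ 0.4159084   0.25825534 -0.1816554 ] -10.408087463656434
[[0.2, 0.1], [-0.2, 0.3], [0.0, 0.3], [0.6, -1.0], [-0.3, -0.4], [0.4, 0.2], [-0.7, 0.0]]
xyz [0.0022, 0.0041, 0.1002] rot [0.04, 0.01, 4.39]
```

```bash
python3 - <<'E'
from h import *
p=np.load('blk.npy');c,q=np.cos(p[2]),np.sin(p[2])
W=lambda M:np.array(M)@np.array([[c,-q,0],[q,c,0],[0,0,1]]).T+[p[0],p[1],0]
print(proj(cam('top'),W([[.028,.036,.042],[.028,-.05,.042],[-.028,-.05,.042]])).round(1),'seen (185.8,233)~cut,(223,238),(219,262)')
p=np.load('mix.npy');c,q=np.cos(p[2]),np.sin(p[2])
print(proj(cam('top'),W([[0,0,.145],[0,.026,.141]])).round(1),proj(cam('side'),W([[0,0,.145],[0,.026,.141]])).round(1))
E
```

```text
[[185.1 232.6]
 [221.1 237.8]
 [217.4 261.7]] seen (185.8,233)~cut,(223,238),(219,262)
[[365.7 181.7]
 [353.6 179.8]] [[275.3 243.2]
 [275.7 235.2]]
```

Call:
apply_moves([
  {"xyz": [0.0022,0.0041,0.05],"rotation": [0,0,4.4],"jaw": 0.085},
  {"xyz": [0.0022,0.0041,0.08],"rotation": [0,0,4.4],"jaw": 0.085},
  {"xyz": [0.0022,0.0041,0.11],"rotation": [0,0,4.4],"jaw": 0.085},
  {"xyz": [0.0022,0.0041,0.135],"rotation": [0,0,4.4],"jaw": 0.085},
  {"xyz": [0.0022,0.0041,0.155],"rotation": [0,0,4.4],"jaw": 0.085},
  {"xyz": [0.0022,0.0041,0.168],"rotation": [0,0,4.4],"jaw": 0.085},
  {"xyz": [0.0022,0.0041,0.172],"rotation": [0,0,4.4],"jaw": 0.085},
  {"xyz": [0.0022,0.0041,0.172],"rotation": [0,0,4.4],"jaw": 0.085},
])

```text
t: 5.75
eef_pos: [0.4154, 0.2595, 0.008]
ee_rot: [2.411, 2.013, -0.0]
wrist_force: [0.4, 0.1, 0.2]
grip_width: 0.0849
```

Call:
apply_moves([
  {"xyz": [0,0,0],"rotation": [0,0,0],"jaw": 0.03},
  {"xyz": [0,0,0],"rotation": [0,0,0],"jaw": 0.03},
  {"xyz": [0,0,0],"rotation": [0,0,0],"jaw": 0.03},
  {"xyz": [0,0,0],"rotation": [0,0,0],"jaw": 0.03},
  {"xyz": [0,0,0],"rotation": [0,0,0],"jaw": 0.03},
  {"xyz": [0,0,0],"rotation": [0,0,0],"jaw": 0.03},
], newtons=80)

```text
t: 6.35
eef_pos: [0.4158, 0.2603, 0.0092]
ee_rot: [2.41, 2.014, 0.004]
wrist_force: [0.3, -0.1, 5.8]
grip_width: 0.0547
```

```bash
python3 -c "
from h import *
s=r.get_state();print(s['grip_width'],s['eef_pos'],s['ee_rot'],s['wrist_force'])"
```

```text
0.05467652538803229 [0.41583724 0.26031641 0.00923033] [2.4104714  2.01401625 0.00378799] [ 0.34168003 -0.05522373  5.82014737]
```

Call:
apply_moves([
  {"xyz": [0,0,-0.01],"rotation": [0,0,0],"jaw": 0.03},
  {"xyz": [0,0,-0.04],"rotation": [0,0,0],"jaw": 0.03},
  {"xyz": [0,0,-0.08],"rotation": [0,0,0],"jaw": 0.03},
  {"xyz": [0,0,-0.12],"rotation": [0,0,0],"jaw": 0.03},
  {"xyz": [0,0,-0.155],"rotation": [0,0,0],"jaw": 0.03},
  {"xyz": [0,0,-0.175],"rotation": [0,0,0],"jaw": 0.03},
  {"xyz": [0,0,-0.18],"rotation": [0,0,0],"jaw": 0.03},
  {"xyz": [0,0,-0.18],"rotation": [0,0,0],"jaw": 0.03},
])

```text
t: 7.15
eef_pos: [0.4148, 0.26, 0.1885]
ee_rot: [-2.41, -2.015, -0.002]
wrist_force: [-0.5, -0.1, -4.2]
grip_width: 0.0553
```

```bash
python3 - <<'E'
from h import *
s=r.get_state();print(s['t'],s['grip_width'],s['eef_pos'],s['ee_rot'],s['wrist_force'])
im=r.grab_frame('wrist');cv2.imwrite('pics/w3raw.png',im)
cv2.imwrite('pics/w3.png',cv2.resize(im[110:384,130:380],None,fx=2.1,fy=2.1,interpolation=2))
np.save('w3.npy',np.r_[s['eef_pos'],s['ee_rot']])
m=np.load('mix.npy');step([*m[:2],.19],90+np.degrees(m[2]))
E
```

```text
7.15 0.05531263920896476 [0.41476351 0.26003678 0.18847   ] [-2.41018086e+00 -2.01475783e+00 -1.54863059e-03] [-0.46701406 -0.08138263 -4.17213928]
xyz [-0.3525, 0.1823, -0.0024] rot [-0.05, 0.04, 3.71]
```

View pics/w3.png

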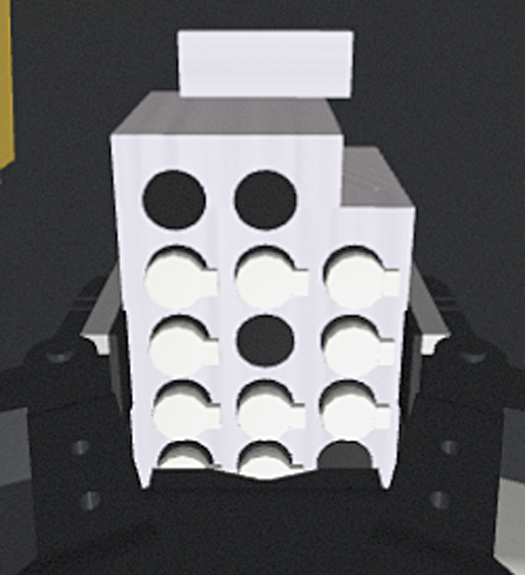

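The block is held squarely between the fingers, foot a is at the top, around (256,140). I'll fit its full pose in the hand.

```bash
cat > fith.py <<'E'
from h import *
from scipy.optimize import least_squares
w=np.load('w3.npy');s={'eef_pos':w[:3],'ee_rot':w[3:]}
k=r.get_calibration('wrist');C=(np.array(k['intrinsics']),np.array(k['dist']),np.array(k['T_tool_cam']))
M=np.array([[-28,50,42],[14,50,42],[28,36,42],[-20,65,6],[20,65,6],[-28,50,0],[28,36,0],[14,36,42],[-20,50,6]])/1e3
P=(np.array([[111,135],[342,135],[415,208],[178,31],[353,32],[153,92],[378,148],[342,207],[180,97]])+.5)/2.1+[129.5,109.5]
# block frame in tool: y->tool x, x->tool y, z->-tool z
B=np.array([[0,1,0],[1,0,0],[0,0,-1.]])
f=lambda p:(proj(C,M@(B@R.from_rotvec(p[3:]).as_matrix()).T+p[:3])-P).ravel()
o=least_squares(f,[0,0,.009,0,0,0],loss='soft_l1');p=o.x
print('origin in tool mm',(p[:3]*1e3).round(2),'rot deg',np.degrees(p[3:]).round(2));print(f(p).reshape(-1,2).round(1).tolist())
Rt=R.from_rotvec(w[3:]).as_matrix();Rb=Rt@B@R.from_rotvec(p[3:]).as_matrix()
print('tilt deg',np.degrees(np.arccos(Rb[2,2])),'yaw',np.degrees(np.arctan2(-Rb[0,1],Rb[1,1])),'org',w[:3]+Rt@p[:3])
np.save('hand.npy',p)
E
python3 fith.py
```

```text
origin in tool mm [-2.41 -0.23  7.99] rot deg [-0.18 -0.23  0.01]
[[-0.2, -0.1], [0.5, -0.0], [0.2, -0.2], [0.2, 0.5], [0.2, -0.0], [-0.6, 0.1], [-0.2, -0.3], [-0.8, 0.2], [0.5, -0.1]]
tilt deg 0.2908676214511716 yaw -10.200810400224888 org [0.41411783 0.25771336 0.18047553]
```

```bash
cat >> h.py <<'E'
def goal(under):
    m=np.load('mix.npy');p=np.load('hand.npy');a=np.pi/2+m[2];x=np.array([np.cos(a),np.sin(a),0]);y=np.array([x[1],-x[0],0])
    t=np.array([m[0],m[1],under+p[2]])-x*p[0]-y*p[1]
    s=r.get_state();print(s['t'],'err',(np.array(s['eef_pos'])-t).round(4),'F',np.round(s['wrist_force'],1));step(t,np.degrees(a)+np.degrees(p[5]),s)
E
python3 -c "
from h import *
goal(.175)"
```

```text
7.2 err [-0.1177  0.3769  0.0045] F [ 0.5 -0.6 -3.4]
xyz [-0.3501, 0.1827, 0.0046] rot [-0.05, 0.04, 3.7]
```

Call:
apply_moves([
  {"xyz": [-0.02,0.0105,0],"rotation": [0,0,1],"jaw": 0.03},
  {"xyz": [-0.055,0.0287,0],"rotation": [0,0,2],"jaw": 0.03},
  {"xyz": [-0.095,0.0496,0],"rotation": [0,0,3],"jaw": 0.03},
  {"xyz": [-0.135,0.0705,0],"rotation": [0,0,3.7],"jaw": 0.03},
  {"xyz": [-0.175,0.0913,0],"rotation": [0,0,3.7],"jaw": 0.03},
  {"xyz": [-0.215,0.112,0],"rotation": [0,0,3.7],"jaw": 0.03},
  {"xyz": [-0.255,0.133,0],"rotation": [0,0,3.7],"jaw": 0.03},
  {"xyz": [-0.29,0.151,0],"rotation": [0,0,3.7],"jaw": 0.03},
  {"xyz": [-0.32,0.167,0],"rotation": [0,0,3.7],"jaw": 0.03},
  {"xyz": [-0.342,0.178,0.002],"rotation": [0,0,3.7],"jaw": 0.03},
  {"xyz": [-0.35,0.1827,0.004],"rotation": [0,0,3.7],"jaw": 0.03},
  {"xyz": [-0.35,0.1827,0.0046],"rotation": [0,0,3.7],"jaw": 0.03},
])

```text
t: 8.4
eef_pos: [0.5317, -0.118, 0.1816]
ee_rot: [-2.475, -1.931, 0.004]
wrist_force: [-0.8, 0.4, -3.5]
grip_width: 0.0548
```

```bash
python3 - <<'E'
from h import *
goal(.148)
im=r.grab_frame('side')
print(r.landmark_of('side','block')[:2],r.landmark_of('side','foot_b')[:3])
cv2.imwrite('pics/s4.png',cv2.resize(im[190:310,200:350],None,fx=4,fy=4,interpolation=2))
goal(.148)
E
```

```text
8.4 err [-0.0003 -0.0008  0.0256] F [-0.8  0.4 -3.5]
xyz [0.0008, 0.0002, 0.0256] rot [-0.17, 0.03, -0.16]
[{'pixel': [225.8, 151.1], 'confidence': 0.98}, {'pixel': [275.3, 235.9], 'confidence': 0.93}] [{'pixel': [219.0, 139.0], 'confidence': 0.93}, {'pixel': [151.3, 170.7], 'confidence': 0.79}, {'pixel': [138.7, 197.4], 'confidence': 0.7}]
8.55 err [-0.0001  0.0027  0.0265] F [-0.2  0.5 -3. ]
xyz [-0.0026, 0.0009, 0.0265] rot [-0.16, -0.08, 0.13]
```

View pics/s4.png

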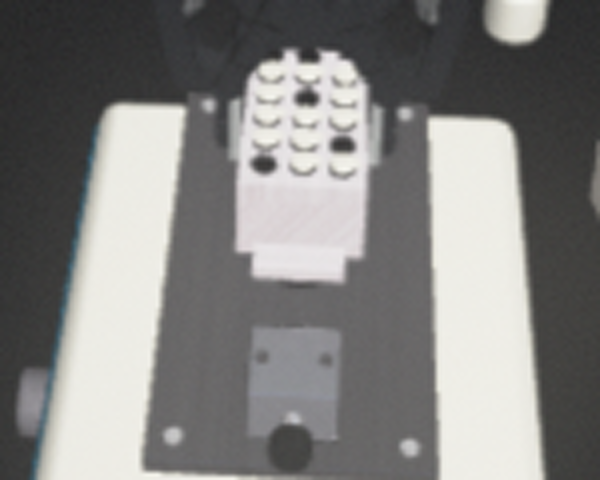

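Call:
apply_moves([
  {"xyz": [-0.0005,0,0.01],"rotation": [0,0,0],"jaw": 0.03},
  {"xyz": [-0.0005,0,0.02],"rotation": [0,0,0],"jaw": 0.03},
  {"xyz": [-0.0005,0,0.0255],"rotation": [0,0,0],"jaw": 0.03},
  {"xyz": [-0.0005,0,0.0255],"rotation": [0,0,0],"jaw": 0.03},
  {"xyz": [-0.0005,0,0.0255],"rotation": [0,0,0],"jaw": 0.03},
])

```text
t: 9.05
eef_pos: [0.5325, -0.1173, 0.1576]
ee_rot: [-2.474, -1.936, 0.0]
wrist_force: [0.6, -0.2, -3.5]
grip_width: 0.0545
```

```bash
python3 - <<'E'
from h import *
goal(.148)
s=r.get_state();im=r.grab_frame('side');goal(.148);im=r.grab_frame('side');s=r.get_state();goal(.148)
p=np.load('hand.npy');Rt=R.from_rotvec(s['ee_rot']).as_matrix();B=np.array([[0,1,0],[1,0,0],[0,0,-1.]])@R.from_rotvec(p[3:]).as_matrix()
M=np.array([[-28,-50,42],[28,-50,42],[28,-50,0],[-28,-50,0],[-28,-50,42],[-20,-50,6],[-20,-65,6],[20,-65,6],[20,-65,0],[-20,-65,0],[-20,-65,6]])/1e3
Wp=(M@B.T+p[:3])@Rt.T+s['eef_pos']
c=cv2.resize(im[200:300,215:335],None,fx=5,fy=5,interpolation=2)
q=(proj(cam('side'),Wp)-[215,200]+.5)*5
cv2.polylines(c,[q.astype(int)],False,(0,255,0),1)
m=np.load('mix.npy');cs,sn=np.cos(m[2]),np.sin(m[2])
H=np.array([[-20,-69,146],[20,-69,146],[20,-109,146],[-20,-109,146]])/1e3@np.array([[cs,-sn,0],[sn,cs,0],[0,0,1]]).T+[m[0],m[1],0]
q=(proj(cam('side'),H)-[215,200]+.5)*5
cv2.polylines(c,[q.astype(int)],True,(0,255,255),1)
cv2.imwrite('pics/s5.png',c)
E
```

```text
9.05 err [ 0.0005 -0.0001  0.0016] F [ 0.6 -0.2 -3.5]
xyz [-0.0, -0.0005, 0.0016] rot [-0.02, -0.0, -0.01]
9.1 err [ 0.0007 -0.0002  0.0019] F [-0.2  0.6 -3.7]
xyz [-0.0, -0.0007, 0.0019] rot [0.02, -0.0, -0.01]
9.15 err [ 0.0008 -0.0002  0.002 ] F [-0.1  0.  -3.5]
xyz [0.0, -0.0009, 0.002] rot [0.04, -0.01, -0.02]
```

View pics/s5.png

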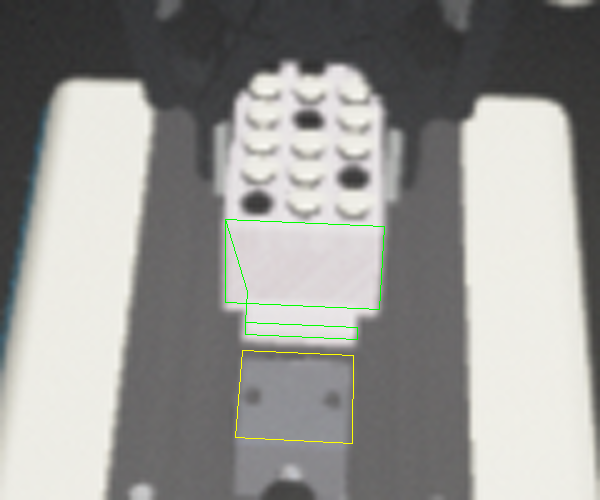

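Side and wrist models agree within about 1 mm. I'll take out the 0.8 mm x error and lower onto the post tip.

Call:
apply_moves([
  {"xyz": [0,-0.0009,0.002],"rotation": [0,0,0],"jaw": 0.03},
  {"xyz": [0,-0.0009,0.004],"rotation": [0,0,0],"jaw": 0.03},
  {"xyz": [0,-0.0009,0.006],"rotation": [0,0,0],"jaw": 0.03},
  {"xyz": [0,-0.0009,0.008],"rotation": [0,0,0],"jaw": 0.03},
  {"xyz": [0,-0.0009,0.01],"rotation": [0,0,0],"jaw": 0.03},
])

```text
t: 9.65
eef_pos: [0.5317, -0.1172, 0.1476]
ee_rot: [-2.474, -1.936, -0.0]
wrist_force: [0.4, -0.1, -2.7]
grip_width: 0.055
```

```bash
python3 -c "
from h import *
goal(.135)"
```

```text
9.65 err [-0.0003  0.0001  0.0046] F [ 0.4 -0.1 -2.7]
xyz [0.0, 0.0003, 0.0046] rot [0.0, -0.01, -0.02]
```

The underside is already 5 mm below the post tip and past the pin tip, with no contact force. Continuing down.

Call:
apply_moves([
  {"xyz": [0,0,0.001],"rotation": [0,0,0],"jaw": 0.03},
  {"xyz": [0,0,0.002],"rotation": [0,0,0],"jaw": 0.03},
  {"xyz": [0,0,0.003],"rotation": [0,0,0],"jaw": 0.03},
  {"xyz": [0,0,0.004],"rotation": [0,0,0],"jaw": 0.03},
  {"xyz": [0,0,0.005],"rotation": [0,0,0],"jaw": 0.03},
  {"xyz": [0,0,0.006],"rotation": [0,0,0],"jaw": 0.03},
  {"xyz": [0,0,0.007],"rotation": [0,0,0],"jaw": 0.03},
  {"xyz": [0,0,0.008],"rotation": [0,0,0],"jaw": 0.03},
  {"xyz": [0,0,0.009],"rotation": [0,0,0],"jaw": 0.03},
  {"xyz": [0,0,0.01],"rotation": [0,0,0],"jaw": 0.03},
])

```text
t: 10.65
eef_pos: [0.5325, -0.1173, 0.1388]
ee_rot: [2.473, 1.935, 0.003]
wrist_force: [-1.5, 1.8, 8.1]
grip_width: 0.0549
```

```bash
python3 -c "
from h import *
goal(.115)"
```

```text
10.65 err [ 0.0005 -0.0001  0.0159] F [-1.5  1.8  8.1]
xyz [-0.0, -0.0006, 0.0159] rot [0.13, -0.02, -0.02]
```

Call:
apply_moves([
  {"xyz": [0,0,0.001],"rotation": [0,0,0],"jaw": 0.03},
  {"xyz": [0,0,0.002],"rotation": [0,0,0],"jaw": 0.03},
  {"xyz": [0,0,0.003],"rotation": [0,0,0],"jaw": 0.03},
  {"xyz": [0,0,0.004],"rotation": [0,0,0],"jaw": 0.03},
  {"xyz": [0,0,0.005],"rotation": [0,0,0],"jaw": 0.03},
  {"xyz": [0,0,0.006],"rotation": [0,0,0],"jaw": 0.03},
  {"xyz": [0,0,0.007],"rotation": [0,0,0],"jaw": 0.03},
  {"xyz": [0,0,0.008],"rotation": [0,0,0],"jaw": 0.03},
  {"xyz": [0,0,0.009],"rotation": [0,0,0],"jaw": 0.03},
  {"xyz": [0,0,0.01],"rotation": [0,0,0],"jaw": 0.03},
])

```text
t: 11.65
eef_pos: [0.5322, -0.1174, 0.1281]
ee_rot: [2.474, 1.935, 0.001]
wrist_force: [-1.3, 0.3, 5.8]
grip_width: 0.055
```

```bash
python3 -c "
from h import *
goal(.115)"
```

```text
11.65 err [ 0.0002 -0.0001  0.0051] F [-1.3  0.3  5.8]
xyz [0.0001, -0.0003, 0.0051] rot [0.07, -0.01, -0.02]
```

Call:
apply_moves([
  {"xyz": [0,0,0.001],"rotation": [0,0,0],"jaw": 0.03},
  {"xyz": [0,0,0.002],"rotation": [0,0,0],"jaw": 0.03},
  {"xyz": [0,0,0.003],"rotation": [0,0,0],"jaw": 0.03},
  {"xyz": [0,0,0.004],"rotation": [0,0,0],"jaw": 0.03},
  {"xyz": [0,0,0.005],"rotation": [0,0,0],"jaw": 0.03},
  {"xyz": [0,0,0.006],"rotation": [0,0,0],"jaw": 0.03},
  {"xyz": [0,0,0.0065],"rotation": [0,0,0],"jaw": 0.03},
])

```text
t: 12.35
eef_pos: [0.5322, -0.1174, 0.1242]
ee_rot: [2.473, 1.935, 0.003]
wrist_force: [-5.5, 2.4, 34.3]
grip_width: 0.0551
```

```bash
python3 -c "
from h import *
goal(.115)"
```

```text
12.35 err [ 0.0002 -0.0001  0.0012] F [-5.5  2.4 34.3]
xyz [0.0001, -0.0003, 0.0012] rot [0.12, -0.03, -0.03]
```

About 38 N downward is well above the 15–20 N needed, so the block looks bottomed. Holding for the damped bolts.

Call:
apply_moves([
  {"xyz": [0,0,0.0005],"rotation": [0,0,0],"jaw": 0.03},
  {"xyz": [0,0,0.0005],"rotation": [0,0,0],"jaw": 0.03},
  {"xyz": [0,0,0.0005],"rotation": [0,0,0],"jaw": 0.03},
  {"xyz": [0,0,0.0005],"rotation": [0,0,0],"jaw": 0.03},
  {"xyz": [0,0,0.0005],"rotation": [0,0,0],"jaw": 0.03},
  {"xyz": [0,0,0.0005],"rotation": [0,0,0],"jaw": 0.03},
  {"xyz": [0,0,0.0005],"rotation": [0,0,0],"jaw": 0.03},
  {"xyz": [0,0,0.0005],"rotation": [0,0,0],"jaw": 0.03},
  {"xyz": [0,0,0.0005],"rotation": [0,0,0],"jaw": 0.03},
  {"xyz": [0,0,0.0005],"rotation": [0,0,0],"jaw": 0.03},
  {"xyz": [0,0,0.0005],"rotation": [0,0,0],"jaw": 0.03},
  {"xyz": [0,0,0.0005],"rotation": [0,0,0],"jaw": 0.03},
])

```text
t: 13.55
eef_pos: [0.5323, -0.1174, 0.1242]
ee_rot: [2.473, 1.934, 0.003]
wrist_force: [-6.5, 2.1, 33.8]
grip_width: 0.055
```

Call:
apply_moves([
  {"xyz": [0,0,0],"rotation": [0,0,0],"jaw": 0.03},
  {"xyz": [0,0,0],"rotation": [0,0,0],"jaw": 0.03},
  {"xyz": [0,0,0],"rotation": [0,0,0],"jaw": 0.03},
  {"xyz": [0,0,0],"rotation": [0,0,0],"jaw": 0.03},
  {"xyz": [0,0,0],"rotation": [0,0,0],"jaw": 0.03},
  {"xyz": [0,0,0],"rotation": [0,0,0],"jaw": 0.03},
  {"xyz": [0,0,0],"rotation": [0,0,0],"jaw": 0.03},
  {"xyz": [0,0,0],"rotation": [0,0,0],"jaw": 0.03},
  {"xyz": [0,0,0],"rotation": [0,0,0],"jaw": 0.03},
])

```text
t: 14.45
eef_pos: [0.5322, -0.1174, 0.1242]
ee_rot: [2.473, 1.934, 0.003]
wrist_force: [-4.9, 2.6, 33.9]
grip_width: 0.0548
```

```bash
python3 - <<'E'
from h import *
goal(.115)
im=r.grab_frame('wrist');s5=r.grab_frame('side')
a=cv2.resize(im[90:250,180:330],None,fx=3,fy=3,interpolation=2)
b=cv2.resize(s5[205:300,230:320],None,fx=5,fy=5,interpolation=2)
h=480;cv2.imwrite('pics/p6.png',np.hstack([cv2.resize(a,(400,h*400//450)),cv2.resize(b,(400,h*400//450))]))
E
```

```text
14.45 err [ 0.0002 -0.0001  0.0012] F [-4.9  2.6 33.9]
xyz [0.0001, -0.0002, 0.0012] rot [0.14, -0.03, -0.03]
```

View pics/p6.png

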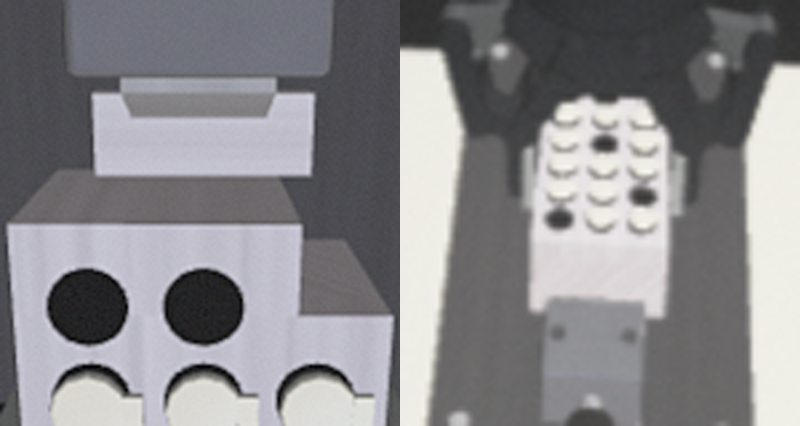

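Bolt_a's nose lies over foot a at about (246,125) in the wrist frame. Nothing moved during the 2.1 s hold. I'll ease the pressure, open and withdraw upward.

Call:
apply_moves([
  {"xyz": [0,0,-0.001],"rotation": [0,0,0],"jaw": 0.03},
  {"xyz": [0,0,-0.002],"rotation": [0,0,0],"jaw": 0.03},
  {"xyz": [0,0,-0.002],"rotation": [0,0,0],"jaw": 0.03},
])

```text
t: 14.85
eef_pos: [0.5323, -0.1174, 0.1242]
ee_rot: [2.474, 1.935, 0.002]
wrist_force: [-2.3, 2.1, 15.4]
grip_width: 0.0547
```

Call:
apply_moves([
  {"xyz": [0,0,0],"rotation": [0,0,0],"jaw": 0.085},
  {"xyz": [0,0,0],"rotation": [0,0,0],"jaw": 0.085},
  {"xyz": [0,0,0],"rotation": [0,0,0],"jaw": 0.085},
  {"xyz": [0,0,0],"rotation": [0,0,0],"jaw": 0.085},
  {"xyz": [0,0,0],"rotation": [0,0,0],"jaw": 0.085},
  {"xyz": [0,0,0],"rotation": [0,0,0],"jaw": 0.085},
])

```text
t: 15.45
eef_pos: [0.5316, -0.1172, 0.1227]
ee_rot: [-2.474, -1.936, 0.0]
wrist_force: [-0.9, -0.3, 0.5]
grip_width: 0.0851
```

```bash
python3 -c "
from h import *
s=r.get_state();print(s['t'],s['grip_width'],s['wrist_force'].round(1),s['eef_pos'])"
```

```text
15.45 0.08511319671191629 [-0.9 -0.3  0.5] [ 0.53158283 -0.11721822  0.12265259]
```

Released. Now I'll go up to about z = 0.25 and check.

Call:
apply_moves([
  {"xyz": [0,0,-0.01],"rotation": [0,0,0],"jaw": 0.085},
  {"xyz": [0,0,-0.03],"rotation": [0,0,0],"jaw": 0.085},
  {"xyz": [0,0,-0.06],"rotation": [0,0,0],"jaw": 0.085},
  {"xyz": [0,0,-0.1],"rotation": [0,0,0],"jaw": 0.085},
  {"xyz": [0,0,-0.13],"rotation": [0,0,0],"jaw": 0.085},
  {"xyz": [0,0,-0.13],"rotation": [0,0,0],"jaw": 0.085},
  {"xyz": [0,0,-0.13],"rotation": [0,0,0],"jaw": 0.085},
])

```text
t: 16.15
eef_pos: [0.5319, -0.1172, 0.2538]
ee_rot: [2.473, 1.935, 0.002]
wrist_force: [-1.0, 0.7, -0.4]
grip_width: 0.0853
```

```bash
python3 - <<'E'
from h import *
s=r.get_state();im=r.grab_frame('wrist');cv2.imwrite('pics/w7raw.png',im);C=cam('wrist',s)
c=cv2.resize(im[60:290,160:360],None,fx=2.6,fy=2.6,interpolation=2)
m=np.load('mix.npy');cs,sn=np.cos(m[2]),np.sin(m[2])
M=np.array([[-28,50,42],[14,50,42],[14,36,42],[28,36,42],[28,-50,42],[-28,-50,42]])/1e3
def d(M,col):
    q=(proj(C,(M+[0,0,.115])@np.array([[cs,-sn,0],[sn,cs,0],[0,0,1]]).T+[m[0],m[1],0])-[160,60]+.5)*2.6
    cv2.polylines(c,[q.astype(int)],True,col,1)
d(M,(0,255,0))
for y in(1,-1):d(np.array([[-12,y*60.5,9],[12,y*60.5,9],[12,y*60.5,7],[-12,y*60.5,7]])/1e3,(0,0,255))
cv2.imwrite('pics/w7.png',c)
for n in ['bolt_a_nose','bolt_b_nose']:print(n,[(np.round(x['pixel'],1).tolist(),round(x['confidence'],2),(onz(C,x['pixel'],.123)[:2]-m[:2]).round(4).tolist(),np.hypot(*(onz(C,x['pixel'],.123)[:2]-m[:2])).round(4)) for x in r.landmark_of('wrist',n)])
E
```

```text
bolt_a_nose [([254.0, 116.1], 0.87, [0.0127, 0.0595], np.float64(0.0608))]
bolt_b_nose [([256.1, 239.0], 0.63, [-0.0148, -0.0591], np.float64(0.0609))]
```

View pics/w7.png

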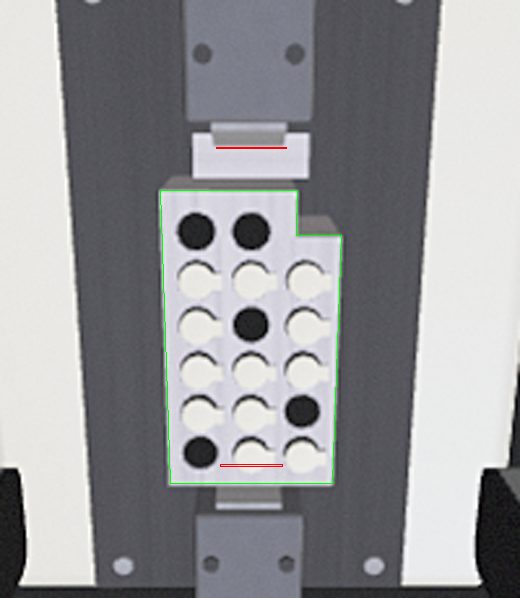

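The block outline matches the home pose, still down after release. Bolt_a's nose tip (254,116) lies over foot a, and the networks put both nose tips about 61 mm from the post (60.5 mm is fully in). Handing in.

```bash
python3 -c "
from h import *
print(r.job_done(), r.get_state()['t'])"
```

```text
the job is handed in; nothing more can be done
the job is handed in; nothing more can be done
```

The aluminium tube block is fitted to the mixer, locked and released, and I handed the job in at about 16 s of the 45 s limit. No verdict was reported.

**What I did:** I found the mixer and block by fitting their outlines in the wrist camera. I gripped the block across its 56 mm width, lowered it over the post and pin, and pressed it flat at about 34–38 N. I held it there for just over 2 s, then eased the pressure, opened the jaws and backed off upward.

**Last checks, after letting go:**
- **Position:** the block's outline matches the home position to within about 1 mm, and it stayed down after release.
- **Bolts:** bolt_a is visibly over its foot. The networks put both nose tips about 61 mm from the post, where 60.5 mm is fully in. Bolt_b's tip was hidden behind the block, so I rely on that reading (confidence 0.63) and on the block not springing up.
- **Robot:** wrist force was close to zero, so nothing is being touched.

**What disagreed:**
- While pressed, the measured tool height put the block about 1.2 mm above the platform. I put that down to fit error or slight slip in the grip, because the force showed it had bottomed.
- The networks' first position for the block from the side and top cameras was about 6 mm off in x from my fit. I used the fit, and projecting it into the top picture matched to within about 2 px.
- I did not measure the tip box, reagent kit or bottle again, but no move came near them.

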